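# Three clicks on the bench micrometer

### The job

Gauge the thickness of the cored laminate strip on the bench micrometer: lay the strip on the stage, between the two guides, and slide it gently home against the stop behind the spindle. Then turn the ratchet wing on top clockwise (seen from above) until the spindle has closed on the strip and the ratchet has given exactly three clicks, no fourth. Let go and leave the strip held there for the reading, and leave the other things on the bench alone.

Things in the scene. Friction and masses are not known exactly. Their poses are not given: they have to be found in the camera images.
- gauge: Bench micrometer, fixed to the bench: grey C-frame, 150 x 96 mm base, 214 mm tall, throat open towards its -x. Origin: on the vertical spindle axis, at bench level. x runs from the open front to the column (column from x = 44 mm), z up. The head above the stage reaches from x = -26 mm back to the column and from 80 mm above the bench up.
- stage (a point): Where the spindle axis meets the flat stage, 48 mm above the bench; axes as the gauge. Stage 66 mm wide, x = -70 to +26 mm; in front of it a support rail 20 mm wide, level with it, runs on to x = -124 mm (free bench below, so fingers can straddle it). Two low guides (7 mm high, 38 mm clear between them) stand from x = -28 to +18 mm, their mouths flared to about 48 mm from x = -45 mm.
- stop_face (a point): Middle of the face (looking to -x) of the small fixed stop block at the far end of the stage, 20 mm beyond the spindle axis, 6 mm above the stage (the stop is 26 mm wide, 9 mm high). The strip is home when its leading end touches this face.
- stop: The same small stop block (8 x 26 x 9 mm); origin at the foot of its face, on the stage.
- spindle: Steel spindle, 11 mm thick, that comes straight down without turning, 3 mm for each radian of the drum. Origin: centre of its lower shoulder, 21.6 to 22.2 mm above the stage at the start. An exchangeable contact tip (9 mm button on a thin stem) sticks out below it by 3 to 7 mm, another length each time, so the strip passes under the tip with 2.6 to 7.2 mm to spare. It stays where it is left.
- wing (a point): Grip point of the ratchet wing: on the spindle axis, 200 mm above the bench. The wing is a black bar 44 mm long (this point's x), 14 mm thick (its y), its top 14 mm above this point, its foot 20 mm below; the steel drum and a small brass spring plunger on it stand from 27 mm below this point down. Clockwise turning makes the yaw fall.
- ratchet: The wing and its toothed wheel on the drum; origin on the drum's top, 35 mm below the grip point. Turned clockwise it takes the drum along (under 0.1 N m). With the spindle on the strip the torque builds up over about 0.5 rad; then it slips over the plunger, a click each 0.35 rad: torque climbs to about 0.2 N m, then drops at once below 0.08. Let go, it rests in the nearest notch; the drum stays.
- coupon: Cored laminate strip, 150 (x) x 30 (y) x 12 (z) mm, black skins on a pale wood core, 0.05 to 0.1 kg, lying flat on the bench. Origin: centre of its underside. Both ends are alike.
- marker: Black felt marker, 133 mm long, lying on the bench; leave it.
- screwdriver: Red-handled screwdriver, 175 mm long, lying on the bench; leave it.
- hexkeys: Red folding hex key set, 90 x 27 x 20 mm, on the bench; leave it.

How it is judged:
On the way, in this order (a step that is already met when the one before it is completed fails the run):
1. the strip lies on the stage, home against the stop, with the ratchet not yet clicked (x of coupon in the frame of stop_face above -0.0775 m and horizontal distance between coupon and stop below 0.0785 m and z of coupon in the frame of stage between -0.002 and 0.002 m and distance between plunger_ball and tooth0 below 0.0052 m and distance between plunger_ball and tooth17 below 0.0052 m), for 0.2 s.
2. the spindle has closed on the strip (contact force between spindle and coupon above 3 N), for 0.1 s.
At the end, for the whole second after the job is handed in: The ratchet's spring plunger rests in the third notch from where it started (three clicks, neither two nor four); the spindle presses on the strip with over 3 N; the strip lies at rest, flat on the stage (2 mm), its end within 2.5 mm of the stop, in line with the gauge to 0.12 rad (distance between plunger_ball and tooth2 below 0.0052 m and distance between plunger_ball and tooth3 below 0.0052 m and contact force between spindle and coupon above 3 N and x of coupon in the frame of stop_face above -0.0775 m and angle between the x axis of coupon and the x axis of gauge, either way round below 0.12 rad and z of coupon in the frame of stage between -0.002 and 0.002 m and linear speed of coupon below 0.01 m/s); the robot touches nothing.
It fails at once if the strip is rammed against the stop with over 12 N (contact force between coupon and stop above 12 N).
It fails at once if the marker, the screwdriver or the hex key set is moved by over 20 mm (distance of any of marker, screwdriver, hexkeys from where it was at the start of the episode above 0.02 m).
It also fails if it takes over 72 s, if anything falls off the work surface, if the arm or the gripper's body presses on something with over 40 N, if the wrist force passes 120 N, or if a joint passes its speed limit or range.

### The arm

A 6-joint arm with a two-finger parallel gripper is mounted at the origin on a cart in front of the work surface, level with it; the furniture and walls round the work are solid. World frame = base frame: x ahead of the robot, y to its left, z up, the work surface at z = 0. Lengths are in m, angles in rad, forces in N, time in s.
With the tool pointing down it reaches from about 0.25 to 0.775 m from the base axis. Payload 4 kg.
Tool frame: the origin (TCP) lies at the very end of the fingers, on their centre line; the grasp point (between the pads) lies 19 mm behind it; z points along the fingers, y is the direction in which the jaws open and shut (so a half turn about z gives the same grasp; the last joint's range is limited). The gripper opens to 94 mm and grips with 3 to 60 N. Pads are 16 mm wide; open, the fingers measure 119 mm over their backs; the gripper's body (75 mm by 177 mm) begins 78 mm behind the grasp point.
Start: joints at [1.076, 0.087, 1.371, -0, 1.684, -0.103], TCP at [0.21, 0.508, 0.206] pointing down, gripper open.
Joint ranges: [-3.1, 3.1], [-0.76, 2.03], [0.27, 2.55], [-1.08, 4.22], [0.17, 2.65], [-2.57, 2.57]. Speed limits (rad/s): [2.79, 2.79, 3.14, 3.14, 3.14, 3.14].

### API

Orientations are given as [roll, pitch, yaw] about the fixed x, y, z axes, in that order (R = Rz(yaw) Ry(pitch) Rx(roll)).
In Python, from bench import robot, cams, models gives the robot as it stands.
- The arm moves only by the tool step_arm, never from a script. Its argument "series" is a list of rows, each a list of 5 numbers: the gripper command: -1 is shut, 1 is fully open, values between are in proportion, then the shift along the tool's x, y, z in mm, then the turn about the tool's z in degrees. A call has 1 to 20 rows; each row is the pose to reach, as a shift and turn from the pose commanded when the call began, along the tool's axes at that moment; what a row does not reach only later rows make up. A row lasts 1/8 s, in which the tool goes at most 62.5 mm and 10.7 degrees, less where a joint would pass 70% of its speed; a pose out of reach is approached as far as the arm can. A call with a gripper value outside its range is refused whole. The fingers move at their own pace and stop on an object; the grip force is fixed at half the most. Time passes only in rows, so rows that repeat a pose let the fingers close. It gives the time, the measured TCP pose, the force and the opening at its end, in the units of the state.
- robot.get_obs(): the state, without advancing time (a new reading comes with each control period).
- cams.snapshot(name): name is "scene" or "top"; returns a dict with "pixels" (420x560x3 uint8, red, green, blue), "fov_y" (degrees; the focal length in pixels is half the picture's height over the tangent of half this angle, whatever the lens; pixels are square), "cx", "cy" (the principal point, pixels), "k1" (the pictures are not rectified: a ray, as slopes to the right and down, at radius r is drawn at 1 + k1 r^2 times it, then the intrinsics apply), "R" (3x3) and "t" (3): a world point X has camera coordinates R X + t. Camera axes: x right, y down, z forward; pixel columns grow to the right and rows downward; lengths in m; the calibration is good to about 2 mm. A picture is of the moment at which its call begins. There is no depth.
- robot.close_job(): hands the job in, once; it reports no verdict.
Trained networks look in a picture, given as the dict that the camera call returned (one of the last four; its "shot" number tells which), for a name from the list of things; names that differ only in an ending like _2 or _b are one class to them, and where a whole thing is asked for, a point or a joint stands for the part that bears it (a point fixed in the world has none). Each returns a list of dicts, best first, with "p" (0 to 1); they miss things now and then, are a little off and sometimes report something else, mostly with a low value. They report only what shows in the picture. A call takes as long as a camera call.
- models.find_in(picture, label): "position" ([x, y, z] in m, in world coordinates, good to about 4 mm: the middle of the surface that is visible of it).
- models.pinpoint(picture, label): "position" ([x, y, z] in m, in world coordinates, good to about 4 mm: a listed point, or the origin of a listed thing).
The state is a dict: "time": time; "joint_positions": joint angles; "qvel": joint speeds; "joint_torque": joint torques, N m; "tool_pos": TCP position; "ee_rot": TCP orientation; "wrist_force": force on the tool from outside, world axes, zero at the start; "wrist_torque": the same for the moment, N m; "width": finger opening in m.
Only numpy, scipy, OpenCV 4.12 (cv2) and the standard library are available. Lean on these libraries where they do the work, as an engineer would, in place of code of your own. Each camera call takes 0.05 s, during which the arm holds its last target. There are 200 camera calls.

## Working session

There is one attempt and no reset: what is moved stays moved. The work goes in short steps, Python scripts to look and compute and a tool call to move; the robot and the scene stay as the last step left them, time stands still between calls to the robot, and variables do not carry over. Pictures are saved under pics/ and viewed, about 8 in all and at most 12, crops included, and the job is handed in when it is done.

Besides the shell and the picture viewer there is one more tool, called after ">>>" by a JSON object that holds its "method" and its "body", one argument or row to a line. step_arm: Moves the arm, as the interface text tells. Its arguments: {"type":"object","properties":{"series":{"type":"array","items":{"type":"array","items":{"type":"number"}}}},"required":["series"]}

```bash
mkdir -p pics; ls
cat > h.py <<'E'
import numpy as np, cv2
from bench import robot,cams,models
def snap(n,f=None):
    s=cams.snapshot(n)
    if f: cv2.imwrite('pics/'+f,cv2.cvtColor(s['pixels'],cv2.COLOR_RGB2BGR))
    return s
def K(s):
    f=210/np.tan(np.radians(s['fov_y'])/2); return f
def proj(s,X):
    c=np.asarray(X)@np.array(s['R']).T+s['t']; u=c[...,:2]/c[...,2:]
    u=u*(1+s['k1']*(u**2).sum(-1,keepdims=True)); return u*K(s)+[s['cx'],s['cy']]
def unproj(s,px,z):
    d=(np.asarray(px,float)-[s['cx'],s['cy']])/K(s); u=d.copy()
    for _ in range(30): u=d/(1+s['k1']*(u**2).sum(-1,keepdims=True))
    R=np.array(s['R']); C=-R.T@s['t']
    r=np.append(u,np.ones(u.shape[:-1]+(1,)),-1)@R
    return C+r*((z-C[2])/r[...,2:])
E
python3 - <<'E'
from h import *
print(robot.get_obs())
for c in('scene','top'):
    s=snap(c,c+'0.png'); print(c,s['fov_y'],-np.array(s['R']).T@s['t'])
    for n in('gauge','stage','stop_face','wing','spindle','coupon','marker','screwdriver','hexkeys'):
        print(n,[(np.round(d['position'],3),round(d['p'],2)) for d in models.pinpoint(s,n)[:2]])
E
```

```text
pics
{'time': 0.0, 'joint_positions': array([ 1.07589591e+00,  8.79389083e-02,  1.37225801e+00, -8.55486752e-06,
        1.68359445e+00, -1.03120355e-01]), 'qvel': array([ 0.00164262,  0.00048433, -0.00016271,  0.00318626, -0.00029862,
        0.00115099]), 'joint_torque': array([-1.32293040e-03, -3.40180528e+01, -3.02420104e+01,  7.14631914e-02,
        3.30667372e-02, -1.68807342e-04]), 'tool_pos': array([0.20976188, 0.50783002, 0.20431107]), 'ee_rot': array([-3.13940474e+00, -2.17873584e-04,  2.74981139e+00]), 'wrist_force': array([-0.07800569,  0.30476286,  0.29140488]), 'wrist_torque': array([ 0.0083268 ,  0.01771914, -0.05920747]), 'width': 0.09415607232048814}
scene 44.697673056318656 [-0.18169672 -0.6249058   0.77087528]
gauge [(array([ 0.588,  0.001, -0.002]), 0.77)]
stage [(array([0.587, 0.002, 0.05 ]), 0.79), (array([0.584, 0.003, 0.16 ]), 0.36)]
stop_face [(array([ 0.486, -0.278, -0.002]), 0.74), (array([ 0.604, -0.001,  0.054]), 0.51)]
wing [(array([0.584, 0.005, 0.199]), 0.61), (array([ 0.602, -0.002,  0.054]), 0.46)]
spindle []
coupon [(array([ 0.487, -0.28 , -0.001]), 0.57)]
marker [(array([ 0.636, -0.21 , -0.004]), 0.61)]
screwdriver [(array([0.446, 0.168, 0.001]), 0.81)]
hexkeys [(array([ 0.671, -0.3  ,  0.004]), 0.93)]
top 57.87231981341018 [ 0.40534748 -0.05667652  0.9776875 ]
gauge [(array([0.583, 0.001, 0.003]), 0.55)]
stage [(array([0.584, 0.001, 0.046]), 0.85)]
stop_face []
wing [(array([0.58 , 0.   , 0.197]), 0.76)]
spindle [(array([0.582, 0.003, 0.049]), 0.3)]
coupon [(array([ 0.493, -0.274,  0.001]), 0.57)]
marker [(array([ 0.636, -0.209,  0.   ]), 0.82), (array([0.585, 0.001, 0.046]), 0.64)]
screwdriver [(array([0.445, 0.166, 0.002]), 0.89)]
hexkeys [(array([ 0.662, -0.3  , -0.002]), 0.74), (array([0.587, 0.   , 0.049]), 0.61)]
```

View pics/top0.png

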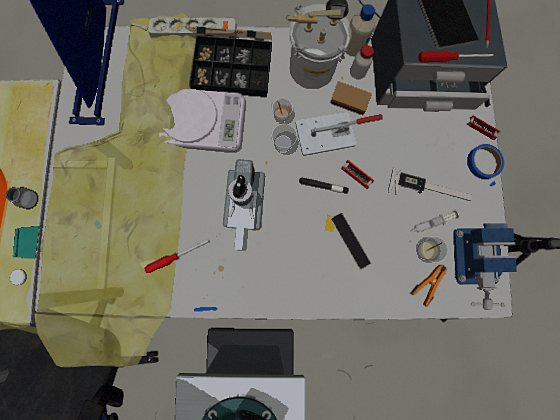

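View pics/scene0.png

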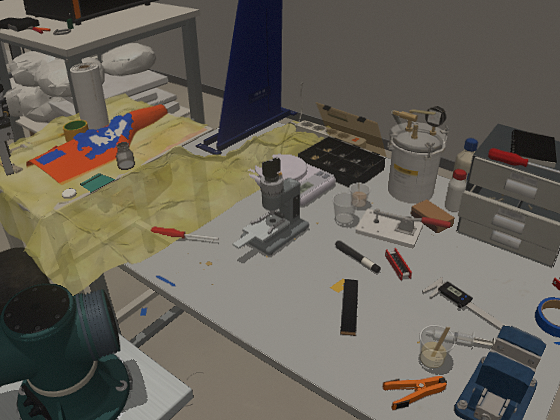

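The top view shows the gauge at about (240,200) with its rail pointing down to (240,248), and the strip at about (350,240). The marker is at (323,185), the hex keys at (358,174) and the screwdriver at (175,257). The scene view agrees. Next I'll measure the strip and the gauge yaw.

Run:
```python
from h import *
s=snap('top','top1.png'); g=cv2.cvtColor(s['pixels'],cv2.COLOR_RGB2GRAY)
m=np.zeros_like(g); m[205:275,325:378]=g[205:275,325:378]<75
n,l,st,ce=cv2.connectedComponentsWithStats(m); k=1+st[1:,4].argmax()
c=np.argwhere(l==k)[:,::-1].astype(float); w=unproj(s,c,.012)[:,:2]
r=cv2.minAreaRect((w*1000).astype(np.float32)); print(r,w.mean(0)); 
d=w-w.mean(0);e=np.linalg.eigh(d.T@d)[1][:,1];print(np.degrees(np.arctan2(e[1],e[0])))
for yaw in (-5,0,5):
  a=np.radians(yaw);print(yaw)
C=cv2.imread('pics/top1.png')
A=cv2.resize(C[150:260,200:280],None,fx=5,fy=5,interpolation=cv2.INTER_CUBIC)
B=cv2.resize(C[200:280,315:385],None,fx=5,fy=5,interpolation=cv2.INTER_CUBIC)
o=np.zeros((550,760,3),np.uint8);o[:550,:400]=A;o[:400,405:755]=B;cv2.imwrite('pics/c1.png',o)
```

```text
((488.5517578125, -275.10784912109375), (149.1867218017578, 31.101675033569336), 29.329490661621094) [ 0.48813737 -0.27551097]
-150.5596483307529
-5
0
5
```

View pics/c1.png

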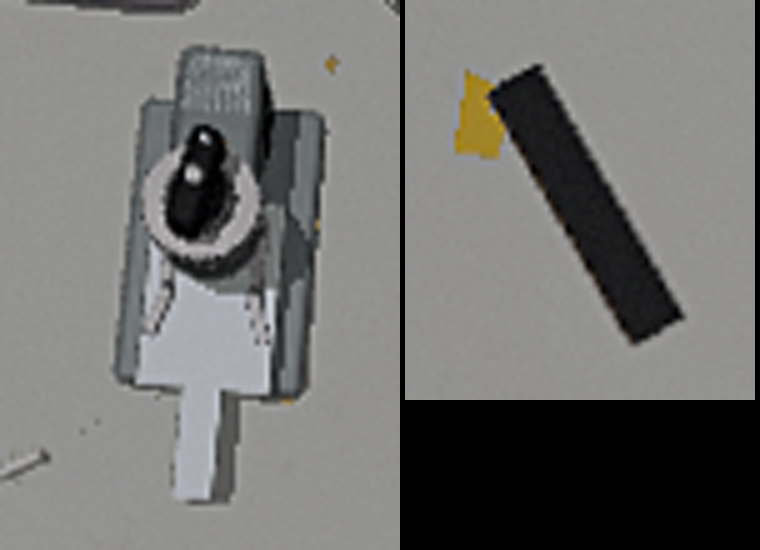

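Run:
```python
from h import *
s=snap('top')
p=np.array([[174,497],[210,500],[186,388],[222,392],[137,383],[270,394]])/5.+[200,150]-.4
w=unproj(s,p,.048)[:,:2];print(w.round(4))
a=lambda v:np.degrees(np.arctan2(v[1],v[0]))
print(a(w[2]-w[0]),a(w[3]-w[1]),a(w[4]-w[5])-90)
q=unproj(s,np.array([[206,137],[187,230],[190,175],[194,183]])/5.+[200,150]-.4,.214)[:,:2];print(q.round(4),a(q[0]-q[1]))
b=unproj(s,np.array([[125,380],[302,396],[150,103],[322,113]])/5.+[200,150]-.4,.01)[:,:2];print(b.round(4),a(b[2]-b[0]),a(b[3]-b[1]),a(b[0]-b[1])-90)
for th in (-10,-8,-6,-4,-2,0):
  t=np.radians(th);x=np.array([np.cos(t),np.sin(t)]);y=np.array([-x[1],x[0]])
  print(th,(w[:2].mean(0)+.124*x).round(4),(w[4:].mean(0)+.07*x).round(4))
for n in('scene','top'):
  s=snap(n);print([(l,d['position'].round(4) if hasattr(d['position'],'round') else d['position']) for l in('stage','wing','gauge') for d in models.pinpoint(s,l)[:1]])
```

```text
[[ 4.608e-01  1.760e-02]
 [ 4.596e-01  1.000e-04]
 [ 5.143e-01  1.320e-02]
 [ 5.126e-01 -4.600e-03]
 [ 5.165e-01  3.740e-02]
 [ 5.120e-01 -2.820e-02]]
-4.754748483502715 -4.986196995679183 -3.92950854332382
[[ 5.993e-01 -4.700e-03]
 [ 5.600e-01  2.100e-03]
 [ 5.831e-01  1.500e-03]
 [ 5.798e-01 -3.000e-04]] -9.731454252845703
[[ 0.5225  0.0474]
 [ 0.5155 -0.0434]
 [ 0.6691  0.0392]
 [ 0.6651 -0.0514]] -3.215486091299323 -3.0553864588787074 -4.372277762256445
-10 [ 0.5824 -0.0127] [ 0.5832 -0.0076]
-8 [ 0.583  -0.0084] [ 0.5835 -0.0051]
-6 [ 0.5836 -0.0041] [ 0.5838 -0.0027]
-4 [5.839e-01 2.000e-04] [ 5.84e-01 -3.00e-04]
-2 [0.5842 0.0045] [0.5842 0.0021]
0 [0.5842 0.0089] [0.5842 0.0046]
[('stage', [0.5872, 0.0011, 0.0489]), ('wing', [0.5849, -0.0002, 0.1994]), ('gauge', [0.5848, 0.0011, -0.0022])]
[('stage', [0.4925, -0.2744, -0.0001]), ('wing', [0.5795, 0.0015, 0.1976]), ('gauge', [0.5841, 0.0015, 0.0017])]
```

```bash
cat >> h.py <<'E'
def go(x,y,z,yaw):
    "mm/deg shifts in tool axes from measured pose to target"
    from scipy.spatial.transform import Rotation as Ro
    o=robot.get_obs(); p=np.array(o['tool_pos']);R=Ro.from_euler('xyz',o['ee_rot']).as_matrix()
    d=R.T@(np.array([x,y,z])-p)*1000; y0=np.degrees(np.arctan2(R[1,0],R[0,0]))
    t=y0-yaw; print('t',o['time'],'pos',(p*1000).round(1),'yaw',y0.round(2),'w',o['width'],'F',o['wrist_force'].round(2),'T',o['wrist_torque'].round(3),'j6',o['joint_positions'][5].round(2)); print('shift',d.round(1),'turn',t.round(1))
E
python3 - <<'E'
from h import *
go(.449,-.2976,.10,29.4)
E
```

```text
t 1.5 pos [210.  508.3 205.5] yaw 157.55 w 0.09411252155472247 F [ 0.89 -0.83 -0.06] T [ 0.031 -0.002 -0.045] j6 -0.1
shift [-528.6 -653.6  105.4] turn 128.2
```

>>> {"method": "step_arm", "body": {
  "series": [
    [0,-528.6,-653.6,0,128.2],
    [0,-528.6,-653.6,0,128.2],
    [0,-528.6,-653.6,0,128.2],
    [0,-528.6,-653.6,0,128.2],
    [0,-528.6,-653.6,0,128.2],
    [0,-528.6,-653.6,0,128.2],
    [0,-528.6,-653.6,0,128.2],
    [0,-528.6,-653.6,0,128.2],
    [0,-528.6,-653.6,0,128.2],
    [0,-528.6,-653.6,0,128.2],
    [0,-528.6,-653.6,0,128.2],
    [0,-528.6,-653.6,0,128.2],
    [0,-528.6,-653.6,0,128.2],
    [0,-528.6,-653.6,0,128.2],
    [0,-528.6,-653.6,105,128.2],
    [0,-528.6,-653.6,105,128.2],
    [0,-528.6,-653.6,105,128.2],
    [0,-528.6,-653.6,105,128.2]
  ]
}}

```text
time: 3.75
tool_pos: [0.45, -0.2983, 0.1025]
ee_rot: [3.139, -0.001, 0.512]
wrist_force: [0.5, -0.5, 0.6]
width: 0.0476
```

Run:
```python
from h import *
go(.449,-.2976,.004,29.4)
s=snap('top');C=cv2.cvtColor(s['pixels'],cv2.COLOR_RGB2BGR)
S=snap('scene');D=cv2.cvtColor(S['pixels'],cv2.COLOR_RGB2BGR)
cv2.imwrite('pics/a.png',np.hstack([cv2.resize(C[180:310,290:400],(400,473)),cv2.resize(D[230:390,280:420],(400,457))[:473].repeat(1,0) if 0 else cv2.resize(D[230:390,280:420],(400,473))]))
```

```text
t 3.75 pos [ 450.  -298.3  102.5] yaw 29.36 w 0.04758234254912848 F [ 0.46 -0.53  0.61] T [-0.01   0.123  0.011] j6 0.37
shift [-0.7 -1.4 98.5] turn -0.0
```

View pics/a.png

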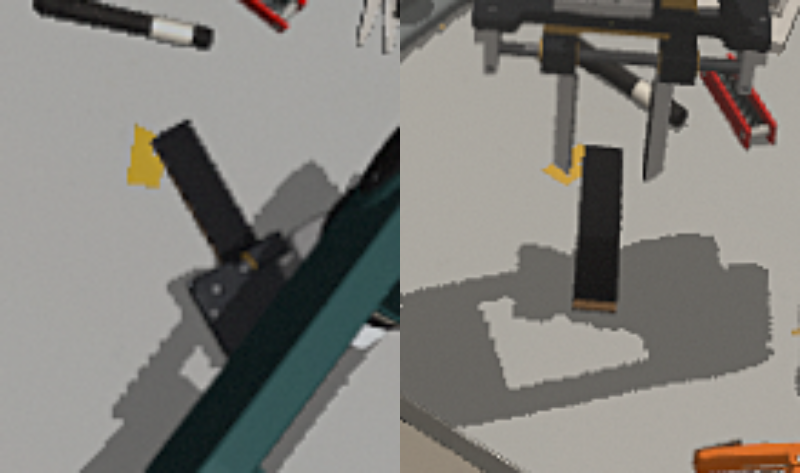

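The strip is centred between the fingers in both views, so I'll lower and grip.

>>> {"method": "step_arm", "body": {
  "series": [
    [0,-0.7,-1.4,50,0],
    [0,-0.7,-1.4,80,0],
    [0,-0.7,-1.4,94,0],
    [0,-0.7,-1.4,97,0],
    [0,-0.7,-1.4,97,0],
    [-0.5,-0.7,-1.4,97,0],
    [-1,-0.7,-1.4,97,0],
    [-1,-0.7,-1.4,97,0],
    [-1,-0.7,-1.4,97,0],
    [-1,-0.7,-1.4,97,0]
  ]
}}

```text
time: 5.1
tool_pos: [0.4483, -0.2973, 0.0045]
ee_rot: [3.14, -0.001, 0.512]
wrist_force: [0.9, -0.0, 5.5]
width: 0.0296
```

>>> {"method": "step_arm", "body": {
  "series": [
    [-1,0,0,-40,0],
    [-1,0,0,-90,0],
    [-1,0,0,-110,8],
    [-1,22,-58,-110,18],
    [-1,45,-116,-110,28],
    [-1,68,-175,-110,33.3],
    [-1,90,-233,-110,33.3],
    [-1,113.2,-291.7,-110,33.3],
    [-1,113.2,-291.7,-110,33.3],
    [-1,113.2,-291.7,-110,33.3]
  ]
}}

```text
time: 6.35
tool_pos: [0.4029, 0.013, 0.1128]
ee_rot: [3.141, 0.001, -0.068]
wrist_force: [1.0, 0.2, -0.4]
width: 0.0295
```

Run:
```python
from h import *
go(.4044,.0126,.054,-4)
s=snap('top','t2.png');C=cv2.imread('pics/t2.png')
S=snap('scene','s2.png');D=cv2.imread('pics/s2.png')
cv2.imwrite('pics/b.png',np.hstack([cv2.resize(C[130:270,190:290],(400,560)),cv2.resize(D[150:290,200:300],(400,560))]))
# strip leading edge and lateral
g=cv2.cvtColor(C,cv2.COLOR_BGR2GRAY)
```

```text
t 6.35 pos [402.9  13.  112.8] yaw -3.89 w 0.029483968071227343 F [ 0.99  0.17 -0.37] T [-0.042  0.179  0.008] j6 1.53
shift [ 1.6  0.3 58.8] turn 0.1
```

View pics/b.png

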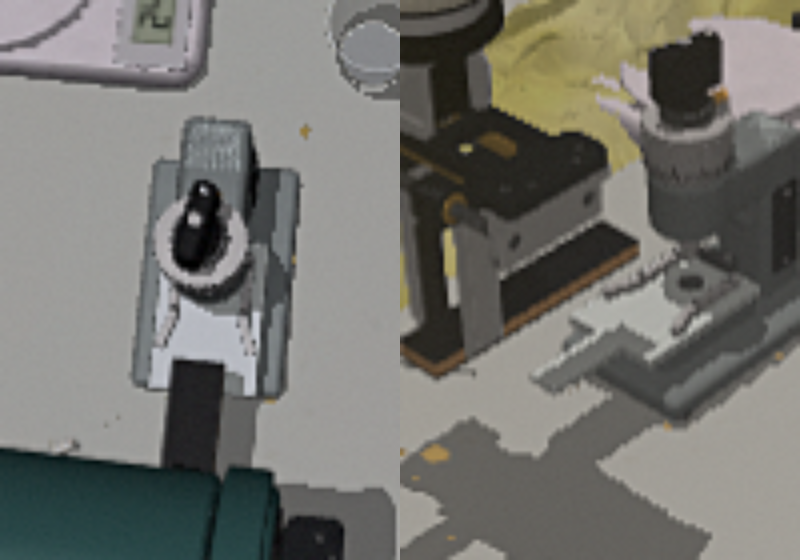

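The strip is level in the scene view. In the top crop its leading end is at (199,362), in line with the stage. I'll check the lateral offset numerically.

Run:
```python
from h import *
s=snap('top')
f=lambda P,z:unproj(s,np.array(P)/4.+[190,130]-.4,z)[:,:2]
w=f([[174,361],[224,362],[165,465],[216,468]],.1205)
a=np.radians(-4);R=np.array([[np.cos(a),-np.sin(a)],[np.sin(a),np.cos(a)]])
L=lambda w:((w-[.584,0])@R*1000).round(1)
print(L(w)); v=w[0]-w[2];print(np.degrees(np.arctan2(v[1],v[0])));v=w[1]-w[3];print(np.degrees(np.arctan2(v[1],v[0])))
print('guides',L(f([[165,342],[178,300],[250,352],[243,300],[152,388],[256,395]],[[.055]]*4+[[.048]]*2 if 0 else .052)))
```

```text
[[ -62.5   12.3]
 [ -60.7  -16.1]
 [-121.6   11.6]
 [-120.9  -17.2]]
-3.306897956406625
-2.985472540359744
guides [[-42.3  25.4]
 [-15.5  20. ]
 [-44.1 -27.2]
 [-12.1 -20. ]
 [-71.3  30.6]
 [-70.2 -33.3]]
```

>>> {"method": "step_arm", "body": {
  "series": [
    [-1,0,-1,30,0.4],
    [-1,0,-1,50,0.4],
    [-1,0,-1,57.5,0.4],
    [-1,0,-1,57.5,0.4],
    [-1,10,-1,57.5,0.4],
    [-1,20,-1,57.5,0.4],
    [-1,30,-1,57.5,0.4],
    [-1,40,-1,57.5,0.4],
    [-1,50,-1,57.5,0.4],
    [-1,60,-1,57.5,0.4],
    [-1,66,-1,57.5,0.4],
    [-1,66,-1,57.5,0.4]
  ]
}}

```text
time: 8.0
tool_pos: [0.4696, 0.0095, 0.0559]
ee_rot: [-3.141, 0.0, -0.076]
wrist_force: [0.7, 0.4, -1.4]
width: 0.0297
```

Run:
```python
from h import *
go(.4842,.007,.0525,-4)
S=snap('scene','s3.png');D=cv2.imread('pics/s3.png')
cv2.imwrite('pics/d.png',cv2.resize(D[200:270,215:315],(800,560),interpolation=cv2.INTER_CUBIC))
```

```text
t 8.0 pos [469.6   9.5  55.9] yaw -4.35 w 0.029717355500732727 F [ 0.71  0.45 -1.41] T [-0.035  0.189 -0.012] j6 1.55
shift [14.8  1.4  3.4] turn -0.3
```

View pics/d.png

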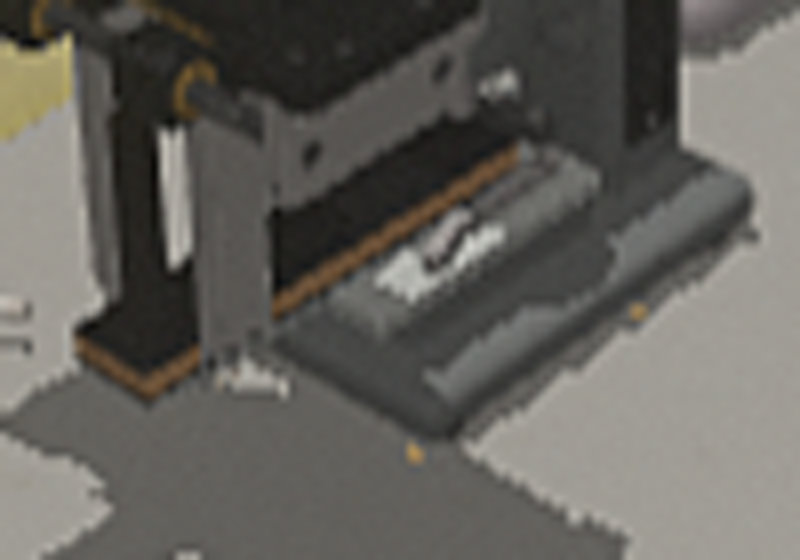

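The strip is between the guides with its leading end under the spindle, about 3 mm too high. I'll lower it and creep in.

>>> {"method": "step_arm", "body": {
  "series": [
    [-1,0,0,1.5,0],
    [-1,0,0,2.7,0],
    [-1,0,0,2.7,0],
    [-1,3,0,2.7,0],
    [-1,6,0,2.7,0],
    [-1,8,0,2.7,0],
    [-1,9,0,2.7,0],
    [-1,10,0,2.7,0],
    [-1,10,0,2.7,0]
  ]
}}

```text
time: 9.18
tool_pos: [0.4793, 0.0088, 0.0533]
ee_rot: [-3.142, 0.0, -0.076]
wrist_force: [-0.6, -0.3, -0.7]
width: 0.0291
```

>>> {"method": "step_arm", "body": {
  "series": [
    [-1,0.5,0,0,0],
    [-1,1,0,0,0],
    [-1,1.5,0,0,0],
    [-1,2,0,0,0],
    [-1,2.5,0,0,0],
    [-1,2.5,0,0,0]
  ]
}}

```text
time: 9.93
tool_pos: [0.4818, 0.0085, 0.0533]
ee_rot: [-3.142, 0.0, -0.076]
wrist_force: [0.1, 0.4, -0.1]
width: 0.0295
```

>>> {"method": "step_arm", "body": {
  "series": [
    [-1,0.4,0,0,0],
    [-1,0.8,0,0,0],
    [-1,1.2,0,0,0],
    [-1,1.6,0,0,0],
    [-1,1.6,0,0,0]
  ]
}}

```text
time: 10.55
tool_pos: [0.4826, 0.0085, 0.0529]
ee_rot: [-3.142, 0.002, -0.076]
wrist_force: [-2.7, 0.3, -0.5]
width: 0.0297
```

>>> {"method": "step_arm", "body": {
  "series": [
    [-0.6,0,0,0,0],
    [-0.2,0,0,0,0],
    [0,0,0,0,0],
    [0,0,0,0,0],
    [0,0,0,0,0]
  ]
}}

```text
time: 11.18
tool_pos: [0.4837, 0.0084, 0.0535]
ee_rot: [-3.141, -0.001, -0.076]
wrist_force: [-1.3, -0.6, 0.1]
width: 0.0471
```

Run:
```python
from h import *
go(.4842,.007,.0525,-4)
S=snap('scene','s4.png');D=cv2.imread('pics/s4.png')
T=snap('top')
for s in (S,T): print([(l,np.round(d['position'],4),round(d['p'],2)) for l in('coupon','stop_face','wing') for d in models.pinpoint(s,l)[:1]])
cv2.imwrite('pics/e.png',cv2.resize(D[180:260,225:325],(800,600),interpolation=cv2.INTER_CUBIC))
```

```text
t 11.175 pos [483.7   8.4  53.5] yaw -4.35 w 0.047126335655870065 F [-1.28 -0.61  0.1 ] T [-0.037  0.15  -0.006] j6 1.55
shift [0.6 1.4 1. ] turn -0.3
[('coupon', array([0.5239, 0.0028, 0.0484]), 0.58), ('wing', array([0.584 , 0.0041, 0.1988]), 0.6)]
[('stop_face', array([ 0.6611, -0.3003, -0.0055]), 0.63), ('wing', array([ 5.810e-01, -3.000e-04,  1.963e-01]), 0.81)]
```

View pics/e.png

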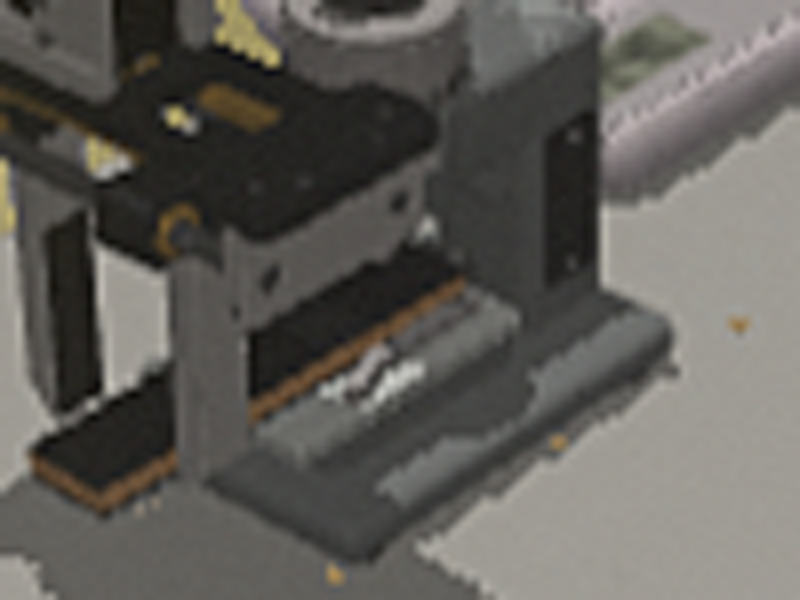

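>>> {"method": "step_arm", "body": {
  "series": [
    [0,0,0,-50,0],
    [0,0,0,-110,0],
    [0,0,0,-170,0],
    [0,0,0,-207,0],
    [0.3,0,0,-207,-10],
    [0.3,0,0,-207,-20],
    [0.3,0,0,-207,-30],
    [0.3,0,0,-207,-40],
    [0.3,0,0,-207,-50],
    [0.3,0,0,-207,-60],
    [0.3,0,0,-207,-70],
    [0.3,0,0,-207,-80],
    [0.3,0,0,-207,-90],
    [0.3,0,0,-207,-100],
    [0.3,0,0,-207,-110],
    [0.3,0,0,-207,-120],
    [0.3,0,0,-207,-130]
  ]
}}

```text
time: 13.7
tool_pos: [0.4833, 0.0084, 0.2602]
ee_rot: [3.142, -0.0, 2.199]
wrist_force: [-0.1, -0.3, 0.9]
width: 0.0612
```

Run:
```python
from h import *
go(.584,0,.26,170)
T=snap('top','t5.png');D=cv2.imread('pics/t5.png')
S=snap('scene','s5.png');E=cv2.imread('pics/s5.png')
print(unproj(T,[[0,0]],.06))
for s in (S,T): print([(l,np.round(d['position'],4),round(d['p'],2)) for l in('coupon','wing') for d in models.pinpoint(s,l)[:1]])
cv2.imwrite('pics/f.png',np.hstack([cv2.resize(D[160:260,200:270],(400,571),interpolation=cv2.INTER_CUBIC),cv2.resize(E[145:265,225:309],(400,571),interpolation=cv2.INTER_CUBIC)]))
```

```text
t 13.7 pos [483.3   8.4 260.2] yaw 125.98 w 0.061203444218752186 F [-0.11 -0.25  0.88] T [-0.045 -0.003  0.011] j6 -0.73
shift [-66.   76.5   0.2] turn -44.0
[[1.16709711 0.73127934 0.06      ]]
[('coupon', array([ 5.249e-01, -1.000e-04,  4.520e-02]), 0.58), ('wing', array([0.5815, 0.0012, 0.1993]), 0.66)]
[]
```

View pics/f.png

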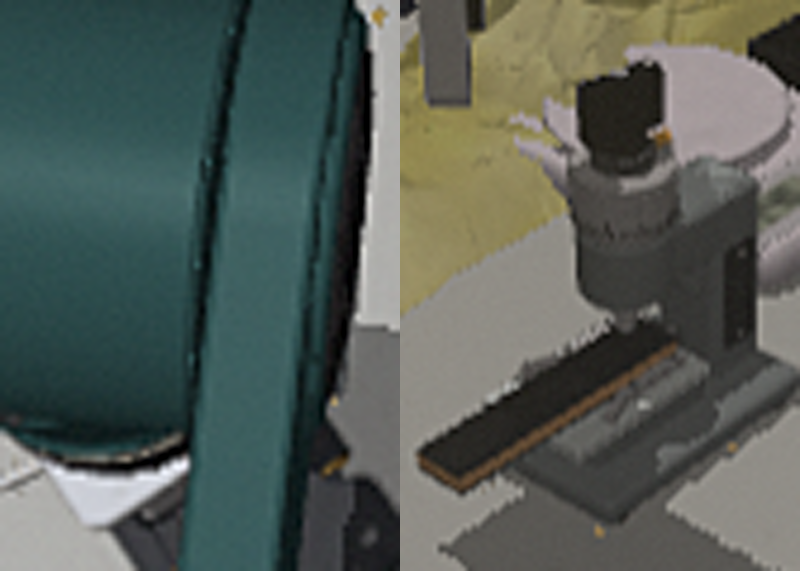

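Run:
```python
from h import *
S=snap('scene')
a=np.radians(-4);R=np.array([[np.cos(a),-np.sin(a)],[np.sin(a),np.cos(a)]])
w=unproj(S,np.array([[229.0,241.],[237.8,246.4]]),.06)[:,:2];print(w,((w-[.584,0])@R*1000).round(1))
g=np.array([.584,0]);P=lambda x,y,z:np.append(g+R@[x,y],z)
print(proj(S,np.array([P(-.13,.015,.06),P(-.13,-.015,.06),P(-.13,-.015,.048)])))
```

```text
[[ 0.45067278  0.01835308]
 [ 0.4483143  -0.01009544]] [[-134.3    9. ]
 [-134.7  -19.5]]
[[228.5423965  239.01182149]
 [237.8670588  244.54981386]
 [238.1815131  248.74105381]]
```

>>> {"method": "step_arm", "body": {
  "series": [
    [0.3,-20,20,0,-10],
    [0.3,-40,45,0,-20],
    [0.3,-60,70,0,-30],
    [0.3,-66,76.5,0,-40],
    [0.3,-66,76.5,0,-44],
    [0.3,-66,76.5,20,-44],
    [0.3,-66,76.5,20,-44]
  ]
}}

```text
time: 14.92
tool_pos: [0.5832, -0.0005, 0.2383]
ee_rot: [-3.141, -0.004, 2.96]
wrist_force: [0.2, -0.1, -0.5]
width: 0.0609
```

Run:
```python
from h import *
go(.584,0,.184,170)
S=snap('scene','s6.png');E=cv2.imread('pics/s6.png')
T=snap('top','t6.png');D=cv2.imread('pics/t6.png')
cv2.imwrite('pics/g.png',np.hstack([cv2.resize(D[130:250,200:284],(400,571),interpolation=cv2.INTER_CUBIC),cv2.resize(E[85:205,235:319],(400,571),interpolation=cv2.INTER_CUBIC)]))
```

```text
t 14.925 pos [ 5.832e+02 -5.000e-01  2.383e+02] yaw 169.6 w 0.06093676506318777 F [ 0.21 -0.06 -0.48] T [ 0.008 -0.048  0.023] j6 -1.49
shift [-0.9  0.7 54.3] turn -0.4
```

View pics/g.png

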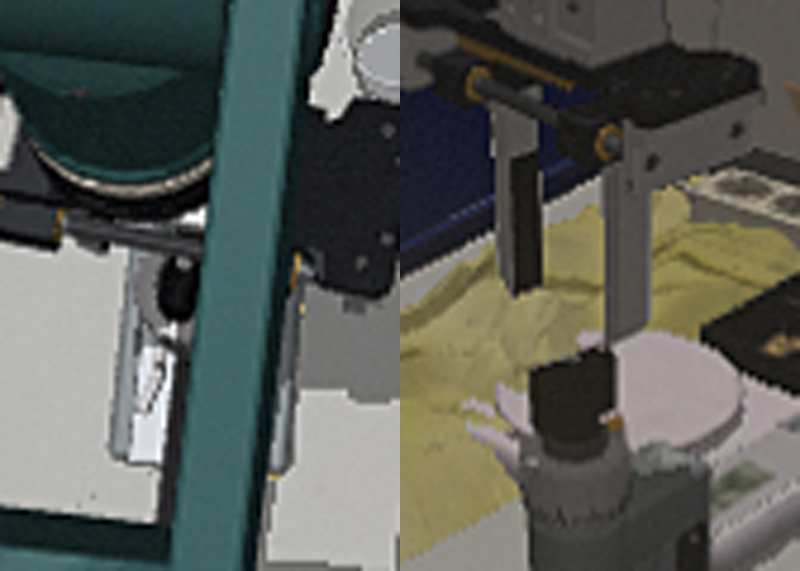

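Run:
```python
from h import *
S=snap('scene')
C=cv2.imread('pics/scene0.png');D=cv2.imread('pics/s5.png')
a=np.radians(-4);R=np.array([[np.cos(a),-np.sin(a)],[np.sin(a),np.cos(a)]])
g=np.array([.584,0]);P=lambda x,y,z:np.append(g+R@[x,y],z)
pts=[P(-.124,.01,.048),P(-.124,-.01,.048),P(-.07,.033,.048),P(-.07,-.033,.048),P(-.07,-.01,.048)]
print('pred',proj(S,np.array(pts)).round(1))
A=cv2.resize(C[220:260,215:275],(720,480),interpolation=cv2.INTER_CUBIC)
cv2.imwrite('pics/h.png',A)
```

```text
pred [[232.3 242.8]
 [238.5 246.5]
 [242.1 228. ]
 [262.5 239.5]
 [255.3 235.4]]
```

View pics/h.png

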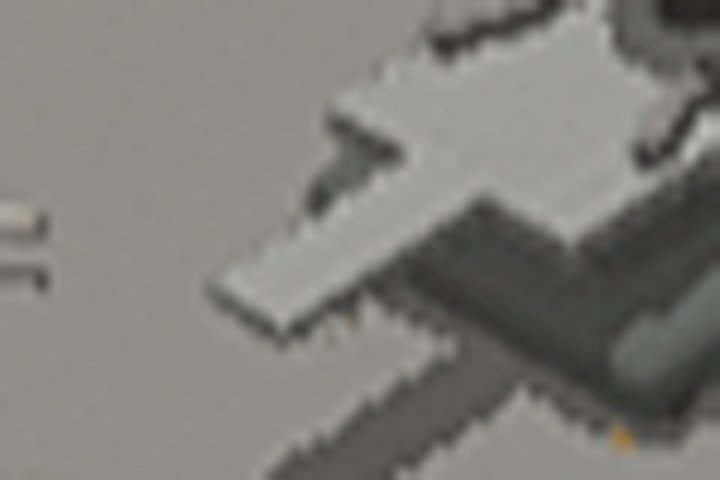

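Run:
```python
from h import *
S=snap('scene')
a=np.radians(-4);R=np.array([[np.cos(a),-np.sin(a)],[np.sin(a),np.cos(a)]])
def prof(f,z,x0,x1,ys):
    im=cv2.imread('pics/'+f).astype(np.float32)
    x=np.arange(x0,x1,.001);acc=0
    for y in ys:
        p=np.array([np.append(np.array([.584,0])+R@[v,y],z) for v in x]);u=proj(S,p).astype(np.float32)
        acc=acc+cv2.remap(im,u[None,:,0],u[None,:,1],cv2.INTER_LINEAR)[0]
    for v,c in zip(x,acc/len(ys)): print(round(v*1000),c.astype(int),end=' ')
    print()
prof('scene0.png',.048,-.134,-.116,np.linspace(-.005,.003,5))
prof('s5.png',.06,-.145,-.120,np.linspace(-.010,.004,5))
```

```text
-134 [138 145 148] -133 [138 145 148] -132 [135 142 145] -131 [129 136 138] -130 [118 124 127] -129 [106 111 113] -128 [ 96 101 101] -127 [ 98 102 102] -126 [108 113 113] -125 [124 129 128] -124 [139 144 144] -123 [151 156 156] -122 [157 162 162] -121 [157 162 162] -120 [156 161 161] -119 [155 160 161] -118 [155 160 160] -117 [154 160 160] 
-145 [138 144 147] -144 [137 143 146] -143 [133 139 141] -142 [121 126 128] -141 [101 106 108] -140 [75 82 86] -139 [55 65 74] -138 [45 59 73] -137 [43 61 79] -136 [44 63 82] -135 [44 63 81] -134 [42 58 73] -133 [40 52 63] -132 [36 44 50] -131 [33 38 41] -130 [32 35 36] -129 [33 36 36] -128 [34 37 38] -127 [35 37 39] -126 [35 38 40] -125 [36 39 40] -124 [35 39 40] -123 [35 39 39] -122 [35 39 40] -121 [35 39 40]
```

The strip's tail edge is at about -130.5 mm after bias correction, so it is home. Next I'll lower onto the wing and grip it.

>>> {"method": "step_arm", "body": {
  "series": [
    [0.3,-0.5,0.5,30,0],
    [0.3,-0.5,0.5,48,0],
    [0.3,-0.5,0.5,53,0],
    [0.3,-0.5,0.5,53,0],
    [-0.3,-0.5,0.5,53,0],
    [-1,-0.5,0.5,53,0],
    [-1,-0.5,0.5,53,0],
    [-1,-0.5,0.5,53,0],
    [-1,-0.5,0.5,53,0],
    [-1,-0.5,0.5,53,0]
  ]
}}

```text
time: 16.38
tool_pos: [0.5846, 0.0008, 0.1873]
ee_rot: [3.14, -0.0, 2.962]
wrist_force: [-0.2, 3.0, -0.6]
width: 0.014
```

Run:
```python
from h import *
go(.584,0,.184,170)
```

```text
t 16.375 pos [584.6   0.8 187.3] yaw 169.69 w 0.01403131473337241 F [-0.19  3.01 -0.57] T [ 0.691 -0.017 -0.013] j6 -1.49
shift [ 0.4 -0.9  3.3] turn -0.3
```

>>> {"method": "step_arm", "body": {
  "series": [
    [-1,0,1,0,0],
    [-1,0,1,0,8],
    [-1,0,1,0,16],
    [-1,0,1,0,24],
    [-1,0,1,0,32],
    [-1,0,1,0,40],
    [-1,0,1,0,40]
  ]
}}

```text
time: 17.25
tool_pos: [0.5845, 0.0008, 0.1874]
ee_rot: [-3.141, -0.0, 2.265]
wrist_force: [-1.4, 2.2, 1.6]
width: 0.0137
```

Run:
```python
from h import *
go(.584,0,.184,170)
```

```text
t 17.25 pos [584.5   0.8 187.4] yaw 129.75 w 0.013722931894964287 F [-1.38  2.18  1.63] T [0.3   0.304 0.052] j6 -0.79
shift [-0.3 -0.9  3.4] turn -40.2
```

>>> {"method": "step_arm", "body": {
  "series": [
    [-1,0,0,0,5],
    [-1,0,0,0,10],
    [-1,0,0,0,15],
    [-1,0,0,0,15]
  ]
}}

```text
time: 17.75
tool_pos: [0.5844, 0.0008, 0.1873]
ee_rot: [-3.141, -0.0, 2.004]
wrist_force: [-2.0, 2.1, 1.4]
width: 0.0139
```

```bash
python3 -c "
from h import *
go(.584,0,.184,170)"
```

```text
t 17.75 pos [584.4   0.8 187.3] yaw 114.82 w 0.013941355193928745 F [-2.03  2.1   1.37] T [0.309 0.385 0.062] j6 -0.53
shift [-0.5 -0.7  3.3] turn -55.2
```

>>> {"method": "step_arm", "body": {
  "series": [
    [-1,0,0,0,5],
    [-1,0,0,0,10],
    [-1,0,0,0,15],
    [-1,0,0,0,15]
  ]
}}

```text
time: 18.25
tool_pos: [0.5844, 0.0007, 0.1873]
ee_rot: [-3.141, -0.0, 1.742]
wrist_force: [-2.9, 1.9, 1.6]
width: 0.0139
```

```bash
python3 -c "
from h import *
go(.584,0,.184,170)"
```

```text
t 18.25 pos [584.4   0.7 187.3] yaw 99.83 w 0.013852210089370962 F [-2.86  1.89  1.57] T [0.265 0.559 0.05 ] j6 -0.27
shift [-0.7 -0.5  3.3] turn -70.2
```

>>> {"method": "step_arm", "body": {
  "series": [
    [-1,0,0,0,5],
    [-1,0,0,0,10],
    [-1,0,0,0,15],
    [-1,0,0,0,15]
  ]
}}

```text
time: 18.75
tool_pos: [0.5843, 0.0007, 0.1874]
ee_rot: [-3.141, 0.0, 1.481]
wrist_force: [-4.1, 2.1, 2.8]
width: 0.0137
```

```bash
python3 -c "
from h import *
go(.584,0,.184,170)"
```

```text
t 18.75 pos [584.3   0.7 187.4] yaw 84.84 w 0.01373138217191829 F [-4.06  2.07  2.83] T [0.293 0.716 0.003] j6 -0.01
shift [-0.8 -0.3  3.4] turn -85.2
```

>>> {"method": "step_arm", "body": {
  "series": [
    [-1,0.6,-1.2,0,0],
    [-1,0.6,-1.2,0,5],
    [-1,0.6,-1.2,0,10],
    [-1,0.6,-1.2,0,10]
  ]
}}

```text
time: 19.25
tool_pos: [0.5842, 0.0008, 0.1874]
ee_rot: [3.14, 0.001, 1.305]
wrist_force: [0.2, -1.3, 0.4]
width: 0.014
```

```bash
python3 -c "
from h import *
go(.584,0,.184,170)"
```

```text
t 19.25 pos [584.2   0.8 187.4] yaw 74.76 w 0.014033599141339942 F [ 0.17 -1.31  0.42] T [-0.138  0.12   0.07 ] j6 0.17
shift [-0.8  0.1  3.4] turn -95.2
```

>>> {"method": "step_arm", "body": {
  "series": [
    [-1,0,0,0,5],
    [-1,0,0,0,10],
    [-1,0,0,0,10]
  ]
}}

```text
time: 19.62
tool_pos: [0.5841, 0.0009, 0.1874]
ee_rot: [3.14, 0.0, 1.131]
wrist_force: [0.8, -1.9, 1.0]
width: 0.0137
```

```bash
python3 -c "
from h import *
go(.584,0,.184,170)"
```

```text
t 19.625 pos [584.1   0.9 187.4] yaw 64.79 w 0.013740979139395182 F [ 0.8  -1.95  1.04] T [-0.252  0.079  0.05 ] j6 0.34
shift [-0.8  0.3  3.4] turn -105.2
```

>>> {"method": "step_arm", "body": {
  "series": [
    [-1,0,0,0,5],
    [-1,0,0,0,10],
    [-1,0,0,0,10]
  ]
}}

```text
time: 20.0
tool_pos: [0.584, 0.0009, 0.1874]
ee_rot: [3.14, 0.0, 0.957]
wrist_force: [1.8, -1.8, 1.0]
width: 0.0142
```

```bash
python3 -c "
from h import *
go(.584,0,.184,170)"
```

```text
t 20.0 pos [584.    0.9 187.4] yaw 54.81 w 0.014227339727791931 F [ 1.77 -1.84  1.03] T [-0.287 -0.063  0.018] j6 0.52
shift [-0.8  0.5  3.4] turn -115.2
```

>>> {"method": "step_arm", "body": {
  "series": [
    [-1,0,0,0,4],
    [-1,0,0,0,8],
    [-1,0,0,0,8],
    [-1,0,0,0,8]
  ]
}}

```text
time: 20.5
tool_pos: [0.584, 0.001, 0.1874]
ee_rot: [3.14, -0.0, 0.816]
wrist_force: [1.7, -2.5, 1.0]
width: 0.0138
```

```bash
python3 -c "
from h import *
go(.584,0,.184,170)"
```

```text
t 20.5 pos [584.    1.  187.4] yaw 46.76 w 0.013827400740956081 F [ 1.68 -2.53  1.03] T [-0.526 -0.193  0.065] j6 0.66
shift [-0.7  0.6  3.4] turn -123.2
```

>>> {"method": "step_arm", "body": {
  "series": [
    [-1,0,0,0,4],
    [-1,0,0,0,8],
    [-1,0,0,0,8],
    [-1,0,0,0,8]
  ]
}}

```text
time: 21.0
tool_pos: [0.584, 0.001, 0.1874]
ee_rot: [3.14, -0.0, 0.676]
wrist_force: [2.4, -3.1, 0.9]
width: 0.0136
```

```bash
python3 -c "
from h import *
go(.584,0,.184,170)"
```

```text
t 21.0 pos [584.    1.  187.4] yaw 38.73 w 0.013587784681536983 F [ 2.41 -3.08  0.89] T [-0.678 -0.318  0.038] j6 0.8
shift [-0.6  0.8  3.4] turn -131.3
```

>>> {"method": "step_arm", "body": {
  "series": [
    [-1,0.2,0.9,0,0],
    [-1,0.2,0.9,0,4],
    [-1,0.2,0.9,0,8],
    [-1,0.2,0.9,0,8],
    [-1,0.2,0.9,0,8]
  ]
}}

```text
time: 21.62
tool_pos: [0.584, 0.001, 0.1873]
ee_rot: [-3.141, 0.0, 0.536]
wrist_force: [-0.0, -1.3, 1.7]
width: 0.0138
```

```bash
python3 -c "
from h import *
go(.584,0,.184,170)"
```

```text
t 21.625 pos [584.    1.  187.3] yaw 30.72 w 0.013820812911668777 F [-0.02 -1.29  1.67] T [-0.463  0.168  0.055] j6 0.94
shift [-0.5  0.8  3.3] turn -139.3
```

>>> {"method": "step_arm", "body": {
  "series": [
    [-1,0,0,0,3],
    [-1,0,0,0,6],
    [-1,0,0,0,6],
    [-1,0,0,0,6]
  ]
}}

```text
time: 22.12
tool_pos: [0.5841, 0.001, 0.1874]
ee_rot: [-3.141, 0.0, 0.431]
wrist_force: [-1.7, -1.1, 1.9]
width: 0.0141
```

Run:
```python
from h import *
go(.584,0,.184,170)
S=snap('scene','s7.png');D=cv2.imread('pics/s7.png')
E=cv2.imread('pics/s5.png')
cv2.imwrite('pics/i.png',np.hstack([cv2.resize(x[165:235,245:305],(400,467),interpolation=cv2.INTER_CUBIC) for x in(E,D)]))
```

```text
t 22.125 pos [584.1   1.  187.4] yaw 24.72 w 0.014075528660090411 F [-1.71 -1.07  1.92] T [-0.441  0.31   0.112] j6 1.04
shift [-0.5  0.9  3.4] turn -145.3
```

View pics/i.png

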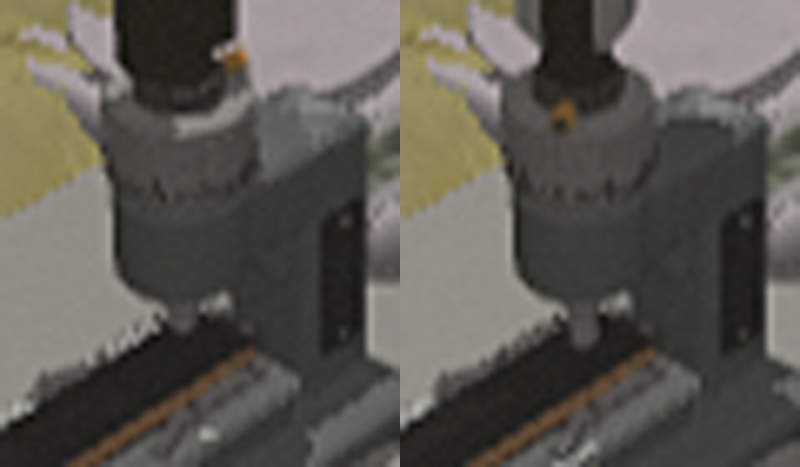

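The plunger moved round with the drum and the spindle is now on or at the strip. Torque has risen to 0.11, so I'll use fine steps from here.

>>> {"method": "step_arm", "body": {
  "series": [
    [-1,0,0,0,2.5],
    [-1,0,0,0,5],
    [-1,0,0,0,5],
    [-1,0,0,0,5]
  ]
}}

```text
time: 22.68
tool_pos: [0.5841, 0.001, 0.1873]
ee_rot: [-3.141, 0.0, 0.344]
wrist_force: [-1.7, -1.7, 2.8]
width: 0.0139
```

```bash
python3 -c "
from h import *
go(.584,0,.184,170)"
```

```text
t 22.675 pos [584.1   1.  187.3] yaw 19.71 w 0.01387622716358509 F [-1.67 -1.74  2.83] T [-0.384  0.492  0.223] j6 1.13
shift [-0.4  0.9  3.3] turn -150.3
```

>>> {"method": "step_arm", "body": {
  "series": [
    [-1,0,0,0,2],
    [-1,0,0,0,4],
    [-1,0,0,0,4],
    [-1,0,0,0,4]
  ]
}}

```text
time: 23.18
tool_pos: [0.5841, 0.001, 0.1874]
ee_rot: [-3.141, 0.0, 0.273]
wrist_force: [-2.5, -1.2, 3.0]
width: 0.0136
```

```bash
python3 -c "
from h import *
go(.584,0,.184,170)"
```

```text
t 23.175 pos [584.1   1.  187.4] yaw 15.66 w 0.013607855837326394 F [-2.48 -1.17  2.95] T [-0.272  0.749  0.223] j6 1.2
shift [-0.4  0.9  3.4] turn -154.3
```

>>> {"method": "step_arm", "body": {
  "series": [
    [-1,-0.6,0,0,1.5],
    [-1,-0.6,0,0,3],
    [-1,-0.6,0,0,3],
    [-1,-0.6,0,0,3]
  ]
}}

```text
time: 23.68
tool_pos: [0.584, 0.001, 0.1873]
ee_rot: [-3.141, -0.001, 0.221]
wrist_force: [-0.6, -0.7, 2.7]
width: 0.0142
```

```bash
python3 -c "
from h import *
go(.584,0,.184,170)"
```

```text
t 23.675 pos [584.    1.  187.3] yaw 12.66 w 0.014190014231340862 F [-0.62 -0.65  2.68] T [-0.072  0.29   0.294] j6 1.25
shift [-0.2  1.   3.3] turn -157.3
```

>>> {"method": "step_arm", "body": {
  "series": [
    [-1,0,0,0,1.5],
    [-1,0,0,0,3],
    [-1,0,0,0,3],
    [-1,0,0,0,3]
  ]
}}

```text
time: 24.18
tool_pos: [0.584, 0.001, 0.1873]
ee_rot: [-3.141, -0.001, 0.169]
wrist_force: [0.2, 0.4, 2.4]
width: 0.0139
```

```bash
python3 -c "
from h import *
go(.584,0,.184,170)"
```

```text
t 24.175 pos [584.    1.  187.3] yaw 9.66 w 0.013907575113471425 F [0.17 0.39 2.43] T [0.148 0.142 0.031] j6 1.31
shift [-0.1  1.   3.3] turn -160.3
```

Torque dropped from 0.29 to 0.03, so click 1 came at 157–160°. I expect click 2 at about 178–180° and click 3 at about 198–200°.

>>> {"method": "step_arm", "body": {
  "series": [
    [-1,0,0,0,4],
    [-1,0,0,0,8],
    [-1,0,0,0,12],
    [-1,0,0,0,14],
    [-1,0,0,0,14],
    [-1,0,0,0,14]
  ]
}}

```text
time: 24.92
tool_pos: [0.584, 0.001, 0.1873]
ee_rot: [-3.141, -0.001, -0.075]
wrist_force: [0.3, 1.5, 2.6]
width: 0.0137
```

```bash
python3 -c "
from h import *
go(.584,0,.184,170)"
```

```text
t 24.925 pos [584.    1.  187.3] yaw -4.3 w 0.013716882217954593 F [0.32 1.48 2.62] T [0.394 0.033 0.221] j6 1.55
shift [0.1 1.  3.3] turn -174.3
```

>>> {"method": "step_arm", "body": {
  "series": [
    [-1,0,0,0,2],
    [-1,0,0,0,4],
    [-1,0,0,0,6.5],
    [-1,0,0,0,6.5],
    [-1,0,0,0,6.5]
  ]
}}

```text
time: 25.55
tool_pos: [0.5839, 0.0011, 0.1873]
ee_rot: [-3.141, -0.0, -0.189]
wrist_force: [1.4, 3.5, 2.9]
width: 0.0137
```

```bash
python3 -c "
from h import *
go(.584,0,.184,170)"
```

```text
t 25.55 pos [583.9   1.1 187.3] yaw -10.83 w 0.013744836214988905 F [1.36 3.47 2.88] T [ 0.708 -0.098  0.02 ] j6 1.66
shift [0.3 1.  3.3] turn -180.8
```

Click 2 is done (0.22 to 0.02). On towards click 3.

>>> {"method": "step_arm", "body": {
  "series": [
    [-1,0.1,-0.8,0,4],
    [-1,0.1,-0.8,0,8],
    [-1,0.1,-0.8,0,12],
    [-1,0.1,-0.8,0,14],
    [-1,0.1,-0.8,0,14],
    [-1,0.1,-0.8,0,14]
  ]
}}

```text
time: 26.3
tool_pos: [0.584, 0.0011, 0.1873]
ee_rot: [3.141, -0.0, -0.433]
wrist_force: [0.5, 0.7, 3.9]
width: 0.0139
```

```bash
python3 -c "
from h import *
go(.584,0,.184,170)"
```

```text
t 26.3 pos [584.    1.1 187.3] yaw -24.83 w 0.013859684454155969 F [0.47 0.73 3.88] T [ 0.164 -0.063  0.174] j6 1.91
shift [0.5 1.  3.3] turn -194.8
```

>>> {"method": "step_arm", "body": {
  "series": [
    [-1,0,0,0,2],
    [-1,0,0,0,4],
    [-1,0,0,0,6],
    [-1,0,0,0,6],
    [-1,0,0,0,6]
  ]
}}

```text
time: 26.92
tool_pos: [0.584, 0.0013, 0.1873]
ee_rot: [3.141, -0.0, -0.539]
wrist_force: [0.9, -0.4, 3.4]
width: 0.0135
```

```bash
python3 -c "
from h import *
go(.584,0,.184,170)"
```

```text
t 26.925 pos [584.    1.3 187.3] yaw -30.86 w 0.013534626483031024 F [ 0.88 -0.36  3.36] T [ 0.021 -0.025  0.024] j6 2.01
shift [0.6 1.1 3.3] turn -200.9
```

Click 3 is done (0.17 to 0.02). I'll release and rise.

>>> {"method": "step_arm", "body": {
  "series": [
    [-0.5,0,0,0,0],
    [0,0,0,0,0],
    [0.3,0,0,0,0],
    [0.3,0,0,0,0],
    [0.3,0,0,-30,0],
    [0.3,0,0,-70,0],
    [0.3,0,0,-100,0],
    [0.3,0,0,-100,0]
  ]
}}

```text
time: 27.92
tool_pos: [0.5851, 0.0014, 0.2905]
ee_rot: [-3.139, -0.006, -0.538]
wrist_force: [0.0, -0.0, 0.1]
width: 0.0613
```

Run:
```python
from h import *
go(.4,-0.0,.3,-31)
S=snap('scene','s8.png');D=cv2.imread('pics/s8.png')
cv2.imwrite('pics/j.png',cv2.resize(D[140:260,215:305],(600,600),interpolation=cv2.INTER_CUBIC))
```

```text
t 27.925 pos [585.1   1.4 290.5] yaw -30.85 w 0.061289440056730836 F [ 0.01 -0.04  0.14] T [ 0.087  0.174 -0.035] j6 2.01
shift [-158.2   96.1  -10.7] turn 0.2
```

View pics/j.png

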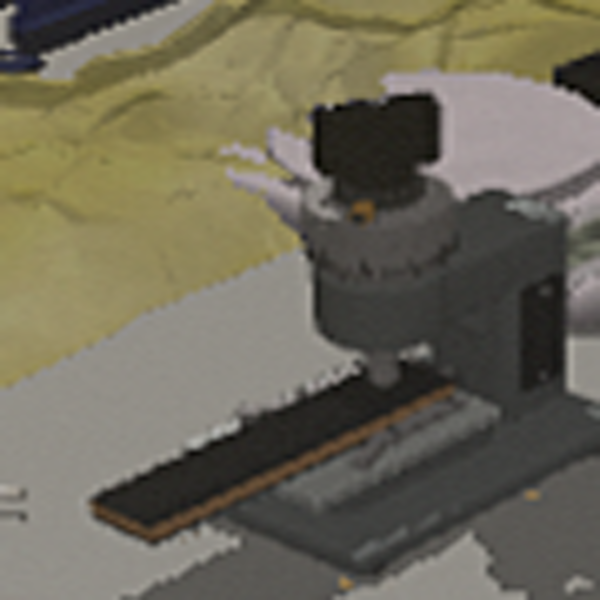

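The spindle is down on the strip, which lies flat and straight, and the gripper is clear. I'll repeat the tail-edge check, then hand in.

Run:
```python
from h import *
a,b=[cv2.cvtColor(cv2.imread('pics/'+f),cv2.COLOR_BGR2GRAY)[225:260,215:262].astype(np.float32) for f in('s5.png','s8.png')]
print('tail shift px',cv2.phaseCorrelate((a<70).astype(np.float32),(b<70).astype(np.float32)))
print(robot.close_job())
```

```text
tail shift px ((-0.07496592847621031, -0.06942833760427547), 1.0046045780181885)
the job is handed in; nothing more can be done
None
```

The strip is on the stage between the guides, home against the stop, and held by the spindle after three ratchet clicks. I handed the job in at about 28 s with the gripper open and clear; no verdict is reported.

- **Strip position:** I crept it in until the stop pushed back at about 2.7 N. The tail edge then measured about -130.5 mm in the gauge frame after a 1 mm camera bias correction, against -130 mm when home. It had moved less than 0.1 pixel between release and hand-in.
- **Clicks:** I saw three clear torque drops, at about 159°, 179° and 199° of turn. They went from 0.29 to 0.03, 0.22 to 0.02 and 0.17 to 0.02 N m. I let go about 2° past the third; the notch it settled in was not checked separately.
- **Spindle:** The last picture shows the spindle down on the strip. I could not measure its force on the strip directly.
- **Disagreements:** The network's position for the strip centre was about 4–5 mm short of home, close to its stated error, so I relied on the edge and force checks. The wrist torque reading had about 0.03 N m of noise, and the first peak read higher than the stated 0.2 N m.
- **Other items:** I kept away from the marker, screwdriver and hex keys, but did not measure their positions at the end.

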